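Fit the screening plate in an RF housing

TASK

Take the screening plate with the two ears out of the board rack and fit it in the open aluminium housing: slide both ears down into the spring-clip slots of the bracket until the plate sits flat and fully home on the seat strip, then let go. Do not force it: never put more than about 30 N through it into the housing. Leave the blank plate and the other things on the desk where they are.

Things in the scene. Friction and masses are not known exactly. Their poses are not given: they have to be found in the camera images.
- plate: Screening plate, milled aluminium, 120 g, standing on edge in the rack. Body 8 mm thick (its x), 94 mm long (y), 52 mm tall (z up). At each end an ear 5 mm thick sticks 9.5 mm further out along y (113 mm over both), from 2 to 34 mm above the underside, lower edge fully rounded. Same if turned half round. Origin: centre of the underside. Grip across the 8 mm near the middle of the top edge.
- rack: Black slotted board rack, fixed, 112 (x) x 76 (y) x 22 mm. Three grooves along y at x = -28, 0 and 28 mm, 9.2 mm wide, 14 mm deep, so plates in them have their undersides 8 mm above the desk. The two plates stand in the outer grooves, either way round; the middle one is empty. Origin: centre of the underside.
- housing: Open aluminium housing fixed on the desk, 210 (x) x 138 (y) x 60 mm, walls 5 mm. Origin: centre of the underside, z up. Across it (along y) a steel bracket: 30 mm wide seat strip, top 8 mm above the underside, an upright at each end. A plate fully home has its top flush with the rim. Boards (to 15 mm high) lie 60 mm or more from its middle. Over 60 N of contact on the plate, pinch counted, is forcing.
- bracket_place (a point): Nominal middle of the seat strip's top (3 mm from the housing's centre along its +x; axes as the housing's). The bracket is screwed through slotted holes: its slots really stand anywhere within 12 mm of this point, either way along the housing's x. That shift is not measured and must be felt or seen; it stays fixed in the run. Along y and in height the bracket is where stated.
- slot_tops (a point): Point 36 mm straight above bracket_place, level with the tops of the two uprights (44 mm above the housing's underside). Uprights: 44 mm wide (x), inner faces 50 mm from the middle. In the middle of each inner face is a vertical slot, open at the top, 10 mm wide (x), 9.5 mm deep (y): ears have 3 mm play each way in y. Ears touch the tops when the plate's underside is 34 mm above the seat.
- clips (a point): Point 24 mm above bracket_place, level with the full pinch of the spring clips. Two copper leaf clips line each slot: 8 mm apart at the mouth, closing to 3 mm apart at this height and below. Each yields about 3 N per mm; they pinch the 5 mm ears and hold the plate by friction. Pushing it down centred takes about 8 to 14 N; it does not drop home by its weight.
- blank: Bystander: blank plate in another groove of the rack, same body (8 x 94 x 52 mm) but no ears. Origin: centre of the underside, axes as for the plate. Leave it where it is.
- screwdriver: Bystander: screwdriver, 190 mm, lying on the desk.
- lid: Bystander: the housing's lid, flat aluminium sheet 210 x 138 x 4 mm on the desk. Origin: centre of the underside.
- cup: Bystander: white paper cup, 76 mm across, 95 mm tall. Origin: centre of the underside.
Not all that is in view belongs to the job. Leave any orange or pink look-alike of the plate alone.

How it is judged:
By the outcome, as a careful person would: the job done as asked, in the order asked, and still so for the second after the job is handed in, with the robot touching nothing.
It also fails if it takes over 54 s, if anything falls off the work surface, if the arm or the gripper's body presses on something with over 40 N, if the wrist force passes 120 N, or if a joint passes its speed limit or range.

ROBOT

A 6-joint arm with a two-finger parallel gripper is mounted at the origin on the work surface. World frame = base frame: x ahead of the robot, y to its left, z up, the work surface at z = 0. Lengths are in m, angles in rad, forces in N, time in s.
With the tool pointing down it reaches from about 0.3 to 0.775 m from the base axis. Payload 14.6 kg.
Tool frame: the origin (TCP) lies on the centre line of the jaws, within the pads' length; the fingertips stand 19 mm ahead of it and the grasp point (between the pads) is the TCP (ctrl.tip_reach is the distance from the TCP to the fingertips, in m); x points along the fingers, y is the direction in which the jaws open and shut, and the axes are right-handed (so a half turn about x gives the same grasp; the last joint's range is limited). The gripper opens to 94 mm and grips with 3 to 60 N. Pads are 16 mm wide; open, the fingers measure 119 mm over their backs; the gripper's body (75 mm by 177 mm) begins 78 mm behind the grasp point.
Start: joints at [-1.403, 0.3, 1.521, -0, 1.321, -0.067], TCP at [0.128, -0.535, 0.197] pointing down, gripper open.
Joint ranges: [-3.03, 3.03], [-0.79, 2.21], [0.23, 2.52], [-1.04, 4.18], [0, 3.07], [-2.55, 2.55]. Speed limits (rad/s): [2.22, 2.22, 2.57, 3.14, 3.14, 3.14].

INTERFACE

Orientations are given as [roll, pitch, yaw] about the fixed x, y, z axes, in that order (R = Rz(yaw) Ry(pitch) Rx(roll)).
In Python, from station import ctrl, optics, models gives the robot as it stands. The module is installed in compiled form; this text tells all that it offers.
- The arm moves only by the tool arm_command, never from a script. Its argument "deltas" is a list of rows, each an object with "translation": the shift along the tool's x, y, z in units of 25 mm (1.0 is 25 mm), a list of three; "turn": the turn, a rotation vector about the tool's x, y, z in units of 5 degrees (1.0 is 5 degrees), a list of three. In form: [{"translation": [x, y, z], "turn": [rx, ry, rz]}, ...]. A call has 1 to 12 rows; each row is the pose to reach, as a shift and turn from the pose commanded when the call began, along the tool's axes at that moment; what a row does not reach only later rows make up. A row lasts 1/12 s, in which the tool goes at most 41.7 mm and 7.16 degrees, less where a joint would pass 70% of its speed; a pose out of reach is approached as far as the arm can. A call with a gripper value outside its range is refused whole. "gripper" is the finger opening in mm, from 0 to 94, set as the call begins (left out, the last holds). The fingers move at their own pace and stop on an object; "force" is the grip in N (left out, the last holds). Time passes only in rows, so rows that repeat a pose let the fingers close. It gives the time, the measured TCP pose, the force and the opening at its end, in the units of the state.
- ctrl.get_obs(): the state, without advancing time (a new reading comes with each control period).
- optics.camera(name): name is "scene" or "top" or "wrist"; returns the picture (400x640x3 uint8, red, green, blue); there is no depth.
- optics.get_calibration(name): a dict with "K" (3x3 intrinsics, pixels), "k1" (the pictures are not rectified: a ray, as slopes to the right and down, at radius r is drawn at 1 + k1 r^2 times it, then the intrinsics apply), "origin" and "orientation" of the camera in the world. Camera axes: x right, y down, z forward; pixel columns grow to the right and rows downward; lengths in m; the calibration is good to about 2 mm. A picture is of the moment at which its call begins: read the wrist's pose just before it. get_calibration takes no time and is no camera call; for the wrist camera it gives the pose at the moment of the call.
- ctrl.hand_in(): hands the job in, once; it reports no verdict.
Trained networks look in the newest picture that a camera, given by its name, has taken for a name from the list of things; names that differ only in an ending like _2 or _b are one class to them, and where a whole thing is asked for, a point or a joint stands for the part that bears it (a point fixed in the world has none). Each returns a list of dicts, best first, with "score" (0 to 1); they miss things now and then, are a little off and sometimes report something else, mostly with a low value. They report only what shows in the picture. A call takes as long as a camera call. They do not tell look-alikes from the thing itself.
- models.look_for(target, camera): "box" ([left, top, right, bottom] in pixels, round what is visible of it).
- models.cut_out(target, camera): "pixels" (400x640 bool, what is visible of it) and "box" ([left, top, right, bottom] in pixels, round what is visible of it).
- models.mark_of(target, camera): "at" ([column, row] in pixels: a listed point, or the origin of a listed thing).
The state is a dict: "time_s": time; "qpos": joint angles; "joint_vel": joint speeds; "tau": joint torques, N m; "ee_pos": TCP position; "eef_rot": TCP orientation; "force": force on the tool from outside, world axes, zero at the start; "moment": the same for the moment, N m; "grip_width": finger opening in m.
Only numpy, scipy, OpenCV 4.12 (cv2) and the standard library are available. Lean on these libraries where they do the work, as an engineer would, in place of code of your own. Each camera call takes 0.05 s, during which the arm holds its last target.

## Working session

There is one attempt and no reset: what is moved stays moved. The work goes in short steps, Python scripts to look and compute and a tool call to move; the robot and the scene stay as the last step left them, time stands still between calls to the robot, and variables do not carry over. Pictures are saved under pics/ and viewed, and the job is handed in when it is done.

Besides the shell and the picture viewer there is one more tool, called after ">>>" by a JSON object that holds its "name" and its "arguments", one argument or row to a line. arm_command: Moves the arm, as the interface text tells. Its arguments: {"type":"object","properties":{"deltas":{"type":"array"},"gripper":{"type":"number"},"force":{"type":"number"}},"required":["deltas"]}

```bash
mkdir -p pics; ls; cat > h.py <<'E'
import numpy as np, cv2, json
from scipy.spatial.transform import Rotation as R
from station import ctrl, optics, models
def cal(n): 
    return optics.get_calibration(n)
def save(n,f):
    im=optics.camera(n); cv2.imwrite('pics/'+f,im[:,:,::-1]); return im
def RM(o):
    o=np.array(o)
    if o.shape==(3,3): return o
    if o.size==3: return R.from_euler('xyz',o).as_matrix()
    return R.from_quat(o).as_matrix()
def ray(c,uv):
    K=np.array(c['K']); d=cv2.undistortPoints(np.array([[uv]],float),K,np.array([c['k1'],0,0,0.]))[0,0]
    return np.array(c['origin']), RM(c['orientation'])@np.array([d[0],d[1],1])
def at_z(c,uv,z):
    o,d=ray(c,uv); return o+d*(z-o[2])/d[2]
def proj(c,P):
    P=np.atleast_2d(P); K=np.array(c['K']); q=(P-np.array(c['origin']))@RM(c['orientation'])
    s=q[:,:2]/q[:,2:]; r2=(s**2).sum(1,keepdims=True); s=s*(1+c['k1']*r2)
    return s@K[:2,:2].T+K[:2,2]
E
python3 - <<'E'
from h import *
print(ctrl.get_obs())
for n in ('scene','top','wrist'):
    print(n,cal(n)); save(n,n+'0.png')
    if n!='wrist':
        for t in ('plate','rack','housing','bracket_place','slot_tops','blank'):
            b=models.look_for(t,n)[:3]; m=models.mark_of(t,n)[:3]
            print(t,[(np.round(x['box']).tolist(),round(x['score'],2)) for x in b],[(np.round(x['at'],1).tolist(),round(x['score'],2)) for x in m])
E
```

```text
pics
{'time_s': 0.0, 'qpos': array([-1.40256939e+00,  3.00505848e-01,  1.52157528e+00, -1.07668113e-05,
        1.32071138e+00, -6.65795728e-02]), 'joint_vel': array([-1.57352021e-03,  7.56682630e-06, -1.21533654e-03, -1.47559304e-03,
        1.02677436e-03,  3.44058791e-04]), 'tau': array([-3.31394040e-04, -5.31803727e+01, -3.52736664e+01,  7.07655237e-02,
        2.44454015e-02, -1.12939072e-04]), 'ee_pos': array([ 0.12791934, -0.53463529,  0.19666973]), 'eef_rot': array([-1.6286845 ,  1.56959643,  1.74771733]), 'force': array([ 0.04189877, -0.06079621,  0.83876044]), 'moment': array([ 0.00778935, -0.06926557, -0.01139241]), 'grip_width': 0.09445496123900146}
scene {'K': array([[488.77986481,   0.        , 317.20091582],
       [  0.        , 488.77986481, 198.8515065 ],
       [  0.        ,   0.        ,   1.        ]]), 'k1': -0.11549454257180461, 'origin': array([1.22349655, 0.72409377, 0.72078358]), 'orientation': array([-2.1749514 ,  0.01840391,  2.38988734])}
plate [([359.0, 219.0, 399.0, 255.0], 0.97), ([423.0, 249.0, 448.0, 288.0], 0.91), ([424.0, 199.0, 468.0, 235.0], 0.6
[... 1009 characters left out ...]
0, 262.0, 264.0], 0.69), ([358.0, 158.0, 422.0, 252.0], 0.61)] [([245.4, 239.2], 0.77)]
housing [([354.0, 161.0, 425.0, 254.0], 0.59), ([222.0, 240.0, 264.0, 256.0], 0.51)] [([388.8, 209.6], 0.89)]
bracket_place [] [([387.3, 206.1], 0.93)]
slot_tops [] [([387.2, 201.9], 0.72), ([390.8, 201.7], 0.44)]
blank [([222.0, 241.0, 264.0, 255.0], 0.67)] [([243.9, 250.2], 0.62)]
wrist {'K': array([[309.96006605,   0.        , 314.99228406],
       [  0.        , 309.96006605, 199.22583648],
       [  0.        ,   0.        ,   1.        ]]), 'k1': -0.060473124930921655, 'origin': array([ 0.19880314, -0.51898571,  0.38456251]), 'orientation': array([ 2.88598581e+00,  4.74298396e-04, -1.33565634e+00])}
```

View pics/scene0.png

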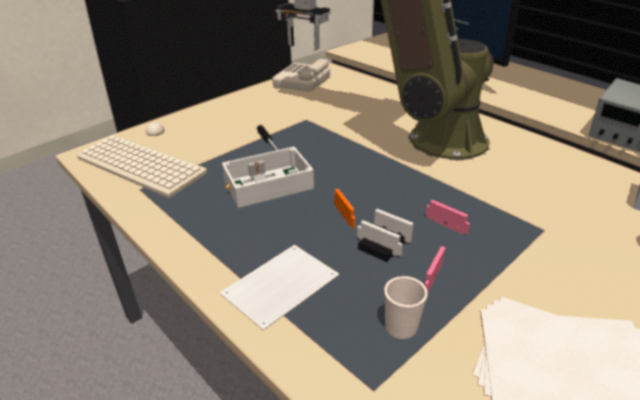

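View pics/top0.png

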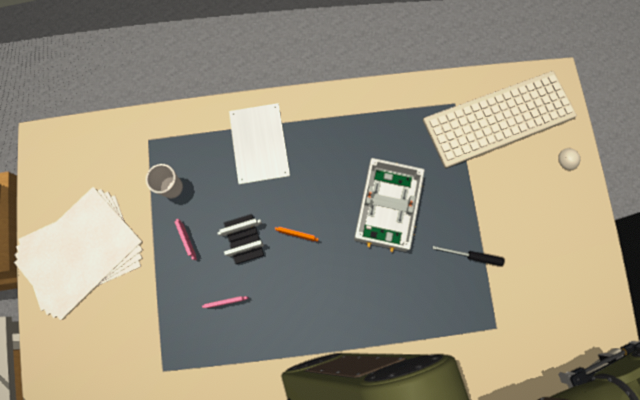

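```bash
python3 - <<'E'
import cv2
a=cv2.imread('pics/top0.png')
cv2.imwrite('pics/topc.png',cv2.resize(a[200:280,160:320],None,fx=5,fy=5,interpolation=2))
cv2.imwrite('pics/toph.png',cv2.resize(a[140:270,340:440],None,fx=4.5,fy=4.5,interpolation=2))
b=cv2.imread('pics/scene0.png')
cv2.imwrite('pics/scenec.png',cv2.resize(b[190:290,330:480],None,fx=5,fy=5,interpolation=2))
E
```

```text
(no output)
```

View pics/topc.png

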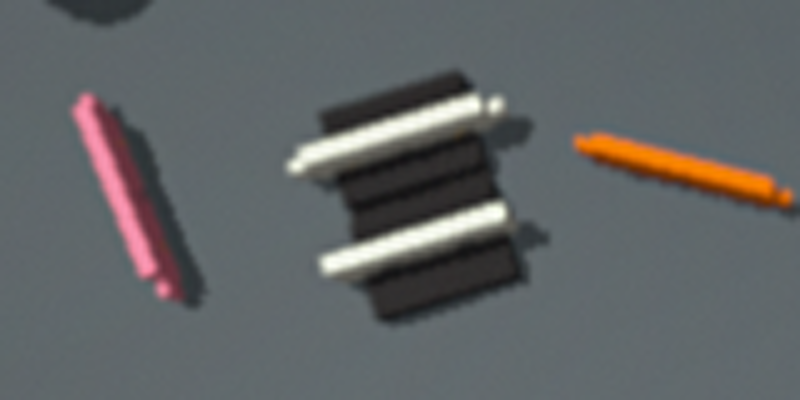

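View pics/toph.png

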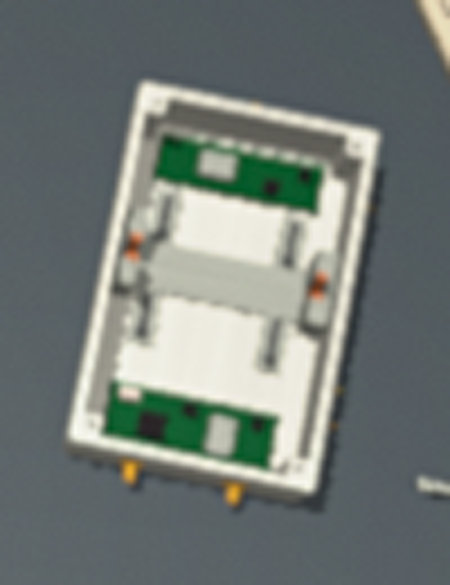

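View pics/scenec.png

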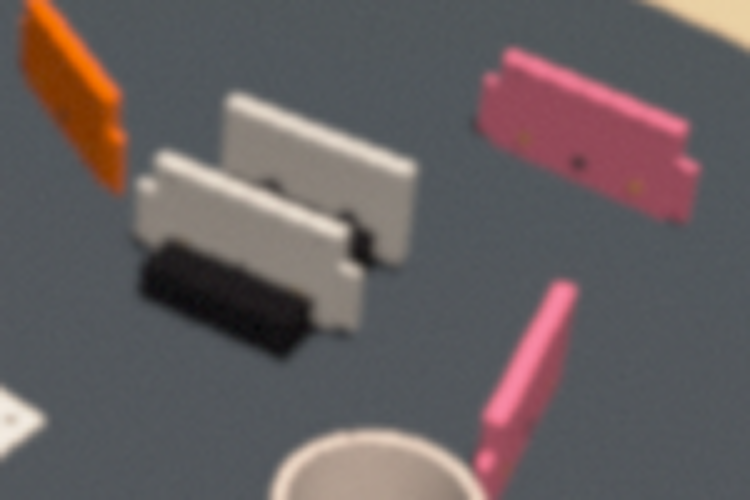

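The top view shows the eared white plate at about (240,226), in the rack's upper outer groove. Things it could be taken for are the blank (243,248, no ears), the orange look-alike (297,234) and the pink ones (186,239) and (226,302). The crops confirm ears on the plate at (240,226). The housing is at (389,206), with its copper clips near (370,194) and (411,204).

```bash
python3 - <<'E'
from h import *
c=cal('top')
def pc(u,v): return (160+(u+.5)/5-.5,200+(v+.5)/5-.5)
def hc(u,v): return (340+(u+.5)/4.5-.5,140+(v+.5)/4.5-.5)
a=at_z(c,pc(303,160),.06);b=at_z(c,pc(478,106),.06); d=b-a
print('plate',a,b,(a+b)/2,np.linalg.norm(d),np.degrees(np.arctan2(d[1],d[0])))
cs=np.array([at_z(c,hc(*p),.06) for p in [(143,85),(378,130),(315,490),(70,450)]])
print(cs,cs.mean(0),[np.linalg.norm(cs[i]-cs[(i+1)%4]) for i in range(4)])
r=cs[1]-cs[2]+cs[0]-cs[3]; print('hx yaw',np.degrees(np.arctan2(r[1],r[0])))
for p in [(135,245),(318,287)]: print(at_z(c,hc(*p),.044))
for n in('top','scene'):
  c=cal(n); save(n,n+'b.png')
  import cv2
  for t,z in (('plate',.008),('blank',.008),('rack',0),('housing',0),('bracket_place',.008),('slot_tops',.044)):
    for m in models.mark_of(t,n)[:3]: print(n,t,round(m['score'],2),np.round(at_z(c,m['at'],z),4))
E
```

```text
plate [0.54725185 0.23660472 0.06      ] [0.56374423 0.146515   0.06      ] [0.55549804 0.19155986 0.06      ] 0.09158688410702319 -79.62595030855576
[[ 0.68841905 -0.16569055  0.06      ]
 [ 0.64568356 -0.29551394  0.06      ]
 [ 0.4467566  -0.22664638  0.06      ]
 [ 0.48586617 -0.09533712  0.06      ]] [ 0.56668134 -0.195797    0.06      ] [np.float64(0.13667638724662312), np.float64(0.21051051696304354), np.float64(0.1370097910843817), np.float64(0.21442312620296375)]
hx yaw -19.12499012889456
[ 0.59960291 -0.14959974  0.044     ]
[ 0.56247061 -0.24974315  0.044     ]
top plate 0.78 [0.5606 0.193  0.008 ]
top plate 0.78 [0.5227 0.0507 0.008 ]
top plate 0.74 [0.3818 0.2429 0.008 ]
top blank 0.65 [0.5008 0.1871 0.008 ]
top rack 0.59 [0.522  0.1781 0.    ]
top rack 0.33 [ 0.5646 -0.2017  0.    ]
top housing 0.78 [ 0.5613 -0.1996  0.    ]
top housing 0.21 [0.559  0.1889 0.    ]
top bracket_place 0.59 [ 0.5729 -0.1915  0.008 ]
top bracket_place 0.53 [0.503  0.1898 0.008 ]
top slot_tops 0.94 [ 0.5686 -0.1982  0.044 ]
scene plate 0.94 [0.5508 0.1849 0.008 ]
scene plate 0.82 [0.5556 0.3427 0.008 ]
scene plate 0.76 [0.5202 0.0617 0.008 ]
scene blank 0.63 [0.5036 0.1888 0.008 ]
scene rack 0.67 [0.5324 0.184  0.    ]
scene housing 0.64 [ 0.5608 -0.2097  0.    ]
scene bracket_place 0.94 [ 0.565  -0.1998  0.008 ]
scene slot_tops 0.9 [ 0.5681 -0.1992  0.044 ]
```

```bash
cat >> h.py <<'E'
def pose():
    s=ctrl.get_obs(); return np.array(s['ee_pos']),RM(s['eef_rot'])
def Rdown(yaw_deg):  # tool x down, tool y at yaw
    a=np.radians(yaw_deg); x=np.array([0,0,-1.]); y=np.array([np.cos(a),np.sin(a),0]); return np.column_stack([x,y,np.cross(x,y)])
def delta(P,Rt,p0=None,R0=None):
    p,Rm=pose() if p0 is None else (p0,R0)
    t=Rm.T@(np.array(P)-p)/0.025; w=R.from_matrix(Rm.T@Rt).as_rotvec(degrees=True)/5
    return np.round(t,3),np.round(w,3)
E
python3 - <<'E'
from h import *
p,Rm=pose(); print(np.round(Rm,3)); c=cal('wrist')
print('cam in tool',Rm.T@(np.array(c['origin'])-p)); print(np.round(Rm.T@RM(c['orientation']),3))
print('tool y yaw',np.degrees(np.arctan2(Rm[1,1],Rm[0,1])))
for yaw in (-19.1,160.9):
  Rt=Rdown(yaw)
  co=Rt@(Rm.T@(np.array(c['origin'])-p)); P=np.array([.575,-.198,.044])-co; P[2]=.20
  print(yaw,P,delta(P,Rt), np.hypot(P[0],P[1]))
E
```

```text
[[-0.     0.233 -0.973]
 [ 0.    -0.973 -0.233]
 [-1.    -0.    -0.   ]]
cam in tool [-0.18731182  0.00101556 -0.07262136]
[[ 0.    -0.253  0.968]
 [ 1.     0.    -0.   ]
 [-0.     0.968  0.253]]
tool y yaw -76.54625914192377
-19.1 [ 0.55027734 -0.26629116  0.2       ] (array([ -0.11 ,  -6.518, -18.93 ]), array([-11.489,  -0.   ,   0.   ])) 0.6113232670512979
160.9 [ 0.59972266 -0.12970884  0.2       ] (array([ -0.109, -11.372, -22.124]), array([2.4511e+01, 1.0000e-03, 0.0000e+00])) 0.6135891527606316
```

View pics/wrist0.png

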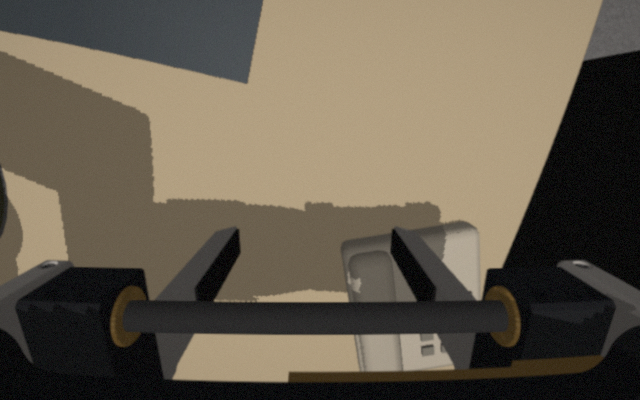

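>>> {"name": "arm_command", "arguments": {
  "deltas": [
    {"translation":[0,-6.5,-18.9],"turn":[-11.5,0,0]},
    {"translation":[0,-6.5,-18.9],"turn":[-11.5,0,0]},
    {"translation":[0,-6.5,-18.9],"turn":[-11.5,0,0]},
    {"translation":[0,-6.5,-18.9],"turn":[-11.5,0,0]},
    {"translation":[0,-6.5,-18.9],"turn":[-11.5,0,0]},
    {"translation":[0,-6.5,-18.9],"turn":[-11.5,0,0]},
    {"translation":[0,-6.5,-18.9],"turn":[-11.5,0,0]},
    {"translation":[0,-6.5,-18.9],"turn":[-11.5,0,0]},
    {"translation":[0,-6.5,-18.9],"turn":[-11.5,0,0]},
    {"translation":[0,-6.5,-18.9],"turn":[-11.5,0,0]},
    {"translation":[0,-6.5,-18.9],"turn":[-11.5,0,0]},
    {"translation":[0,-6.5,-18.9],"turn":[-11.5,0,0]}
  ],
  "gripper": 30
}}

```text
time_s: 3.05
ee_pos: [0.5513, -0.2654, 0.1973]
eef_rot: [1.437, 1.571, -0.466]
force: [0.1, -0.6, -0.3]
grip_width: 0.0297
```

```bash
python3 - <<'E'
from h import *
print(pose()[0],delta([.5503,-.2663,.2],Rdown(-19.1)))
E
```

```text
[ 0.55127309 -0.26535626  0.19732864] (array([-0.107, -0.024,  0.048]), array([ 0.012,  0.   , -0.002]))
```

>>> {"name": "arm_command", "arguments": {
  "deltas": [
    {"translation":[0,0,0],"turn":[0,0,0]},
    {"translation":[0,0,0],"turn":[0,0,0]},
    {"translation":[0,0,0],"turn":[0,0,0]}
  ]
}}

```text
time_s: 3.3
ee_pos: [0.5493, -0.2671, 0.197]
eef_rot: [-1.387, 1.57, 2.993]
force: [-0.6, -0.6, -0.1]
grip_width: 0.0302
```

```bash
python3 - <<'E'
from h import *
c=cal('wrist'); im=save('wrist','w1.png'); np.save('w1.npy',im); import pickle; pickle.dump(c,open('w1.pkl','wb'))
print(pose()[0],c)
E
```

```text
[ 0.54895592 -0.26758005  0.19723137] {'K': array([[309.96006605,   0.        , 314.99228406],
       [  0.        , 309.96006605, 199.22583648],
       [  0.        ,   0.        ,   1.        ]]), 'k1': -0.060473124930921655, 'origin': array([ 0.57291955, -0.19904557,  0.38430162]), 'orientation': array([ 2.88639705e+00,  1.03132283e-03, -3.31857358e-01])}
```

View pics/w1.png

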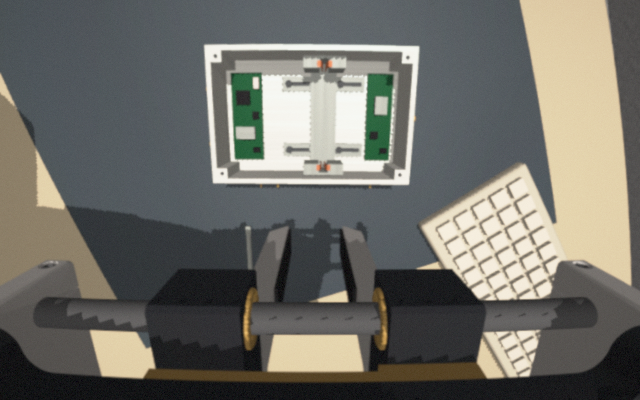

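```bash
python3 - <<'E'
import cv2
a=cv2.imread('pics/w1.png')
cv2.imwrite('pics/w1a.png',cv2.resize(a[35:195,200:430],None,fx=3.4,fy=3.4,interpolation=2))
cv2.imwrite('pics/w1b.png',cv2.resize(a[45:85,285:365],None,fx=9,fy=9,interpolation=2))
cv2.imwrite('pics/w1c.png',cv2.resize(a[150:190,285:365],None,fx=9,fy=9,interpolation=2))
E
```

```text
(no output)
```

View pics/w1a.png

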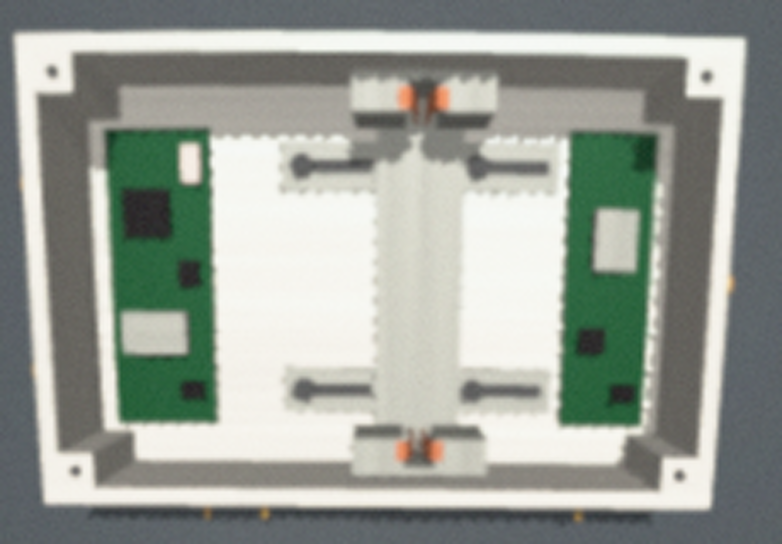

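View pics/w1b.png

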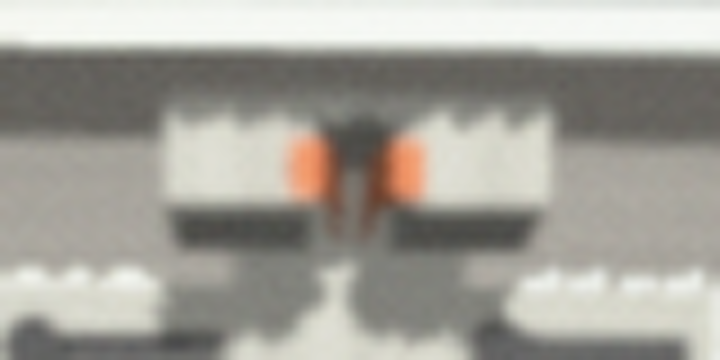

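View pics/w1c.png

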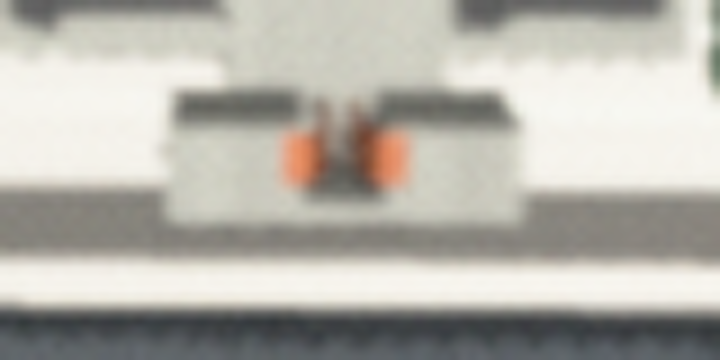

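```bash
python3 - <<'E'
from h import *
import pickle; c=pickle.load(open('w1.pkl','rb'))
f=lambda p,s,x0,y0:(x0+(p[0]+.5)/s-.5,y0+(p[1]+.5)/s-.5)
cs=np.array([at_z(c,f(p,3.4,200,35),.06) for p in [(14,34),(746,39),(712,509),(45,503)]])
print(cs,cs.mean(0),[np.linalg.norm(cs[i]-cs[(i+1)%4]) for i in range(4)])
r=cs[1]-cs[0]+cs[2]-cs[3]; yaw=np.arctan2(r[1],r[0]); 
q=cs[0]-cs[3]+cs[1]-cs[2]; print('yaw',np.degrees(yaw),np.degrees(np.arctan2(q[1],q[0]))-90)
A=at_z(c,f((357,208),9,285,45),.044);B=at_z(c,f((344.5,122),9,285,150),.044)
d=A-B; print(A,B,np.linalg.norm(d),np.degrees(np.arctan2(d[1],d[0]))-90,(A+B)/2)
m=(A+B)/2-cs.mean(0); print('shift x,y',m[0]*np.cos(yaw)+m[1]*np.sin(yaw),-m[0]*np.sin(yaw)+m[1]*np.cos(yaw))
E
```

```text
[[ 0.49309331 -0.09582356  0.06      ]
 [ 0.69155323 -0.16585595  0.06      ]
 [ 0.64591352 -0.29620229  0.06      ]
 [ 0.44736682 -0.22576684  0.06      ]] [ 0.56948172 -0.19591216  0.06      ] [np.float64(0.2104539740602844), np.float64(0.13810558760605687), np.float64(0.21067022372942731), np.float64(0.1377540101994575)]
yaw -19.484664170207076 -19.34196462612701
[ 0.59837843 -0.15332288  0.044     ] [ 0.56523505 -0.24679131  0.044     ] 0.09917071247655244 -19.524220278375992 [ 0.58180674 -0.2000571   0.044     ]
shift x,y 0.01300173511967576 0.00020350929950464086
```

```bash
python3 - <<'E'
from h import *
print(ctrl.get_obs()['qpos'],delta([.56,.115,.2],Rdown(10.4)))
E
```

```text
[-5.13425045e-01  4.36597211e-01  1.33548325e+00 -1.94341905e-04
  1.36973301e+00 -1.80169103e-01] (array([ -0.112,  -4.588, -14.606]), array([-5.898e+00,  1.000e-03,  3.000e-03]))
```

>>> {"name": "arm_command", "arguments": {
  "deltas": [
    {"translation":[0,-4.6,-14.6],"turn":[-5.9,0,0]},
    {"translation":[0,-4.6,-14.6],"turn":[-5.9,0,0]},
    {"translation":[0,-4.6,-14.6],"turn":[-5.9,0,0]},
    {"translation":[0,-4.6,-14.6],"turn":[-5.9,0,0]},
    {"translation":[0,-4.6,-14.6],"turn":[-5.9,0,0]},
    {"translation":[0,-4.6,-14.6],"turn":[-5.9,0,0]},
    {"translation":[0,-4.6,-14.6],"turn":[-5.9,0,0]},
    {"translation":[0,-4.6,-14.6],"turn":[-5.9,0,0]},
    {"translation":[0,-4.6,-14.6],"turn":[-5.9,0,0]},
    {"translation":[0,-4.6,-14.6],"turn":[-5.9,0,0]},
    {"translation":[0,-4.6,-14.6],"turn":[-5.9,0,0]},
    {"translation":[0,-4.6,-14.6],"turn":[-5.9,0,0]}
  ]
}}

```text
time_s: 4.35
ee_pos: [0.56, 0.1143, 0.1974]
eef_rot: [0.351, 1.57, -1.038]
force: [0.1, 0.3, -0.7]
grip_width: 0.0299
```

>>> {"name": "arm_command", "arguments": {
  "deltas": [
    {"translation":[0,0,0],"turn":[0,0,0]},
    {"translation":[0,0,0],"turn":[0,0,0]},
    {"translation":[0,0,0],"turn":[0,0,0]}
  ]
}}

```text
time_s: 4.6
ee_pos: [0.5603, 0.1141, 0.1974]
eef_rot: [0.944, 1.571, -0.447]
force: [1.1, -0.4, 0.1]
grip_width: 0.0298
```

```bash
python3 - <<'E'
from h import *
c=cal('wrist'); im=save('wrist','w2.png'); import pickle; pickle.dump(c,open('w2.pkl','wb'))
print(pose()[0])
uv=proj(c,[[.5555,.1916,.06]])[0]; print(uv)
u,v=uv.astype(int); u0,v0=max(u-90,0),max(v-65,0); print(u0,v0)
cv2.imwrite('pics/w2a.png',cv2.resize(im[v0:v0+130,u0:u0+180,::-1],None,fx=4.4,fy=4.4,interpolation=2))
E
```

```text
[0.56022144 0.11444369 0.19735733]
[324.71243864 113.862338  ]
234 48
```

View pics/w2a.png

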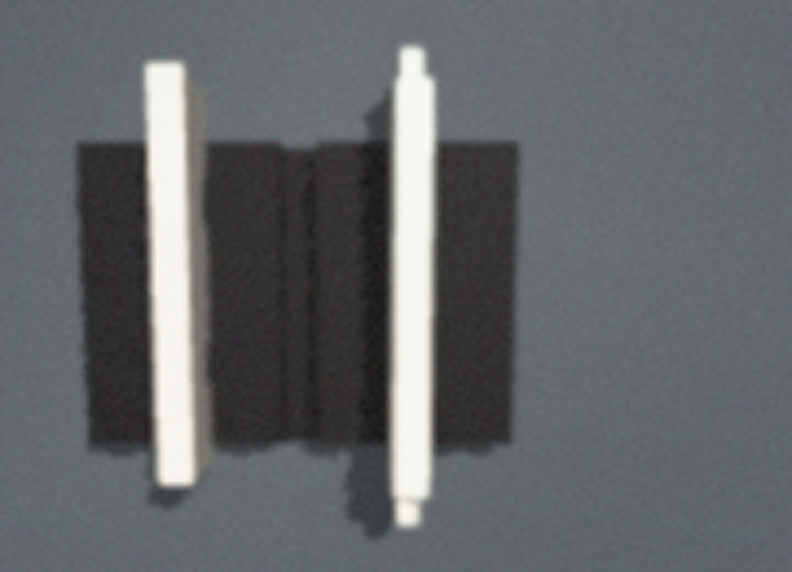

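```bash
python3 - <<'E'
from h import *
import pickle; c=pickle.load(open('w2.pkl','rb'))
f=lambda p:(234+(p[0]+.5)/4.4-.5,48+(p[1]+.5)/4.4-.5)
A=at_z(c,f((415,77)),.06);B=at_z(c,f((411,497)),.06); d=A-B; m=(A+B)/2
y=np.degrees(np.arctan2(d[1],d[0]))-90
print(A,B,np.linalg.norm(d),y,m)
for z in (.12,.047): print(z,delta([m[0],m[1],z],Rdown(y)))
E
```

```text
[0.54990663 0.23811508 0.06      ] [0.56677072 0.14531088 0.06      ] 0.09432400274366462 10.299222889915 [0.55833867 0.19171298 0.06      ]
0.12 (array([ 3.094,  0.481, -3.054]), array([ 0.012,  0.   , -0.002]))
0.047 (array([ 6.014,  0.481, -3.054]), array([ 0.012,  0.   , -0.002]))
```

The crop shows the eared plate at the right (its top runs from (415,77) to (411,497) in the crop) and the blank without ears at the left. Its length measures 94.3 mm, as stated. I'm descending onto the eared plate.

>>> {"name": "arm_command", "arguments": {
  "deltas": [
    {"translation":[1.5,0.48,-3.05],"turn":[0,0,0]},
    {"translation":[1.5,0.48,-3.05],"turn":[0,0,0]},
    {"translation":[1.5,0.48,-3.05],"turn":[0,0,0]},
    {"translation":[3,0.48,-3.05],"turn":[0,0,0]},
    {"translation":[4,0.48,-3.05],"turn":[0,0,0]},
    {"translation":[4.8,0.48,-3.05],"turn":[0,0,0]},
    {"translation":[5.4,0.48,-3.05],"turn":[0,0,0]},
    {"translation":[5.8,0.48,-3.05],"turn":[0,0,0]},
    {"translation":[6,0.48,-3.05],"turn":[0,0,0]},
    {"translation":[6,0.48,-3.05],"turn":[0,0,0]},
    {"translation":[6,0.48,-3.05],"turn":[0,0,0]}
  ]
}}

```text
time_s: 5.57
ee_pos: [0.5585, 0.1927, 0.048]
eef_rot: [1.65, 1.57, 0.261]
force: [-0.4, -0.3, -0.8]
grip_width: 0.0297
```

>>> {"name": "arm_command", "arguments": {
  "deltas": [
    {"translation":[0,0,0],"turn":[0,0,0]},
    {"translation":[0,0,0],"turn":[0,0,0]},
    {"translation":[0,0,0],"turn":[0,0,0]},
    {"translation":[0,0,0],"turn":[0,0,0]},
    {"translation":[0,0,0],"turn":[0,0,0]},
    {"translation":[0,0,0],"turn":[0,0,0]},
    {"translation":[0,0,0],"turn":[0,0,0]},
    {"translation":[0,0,0],"turn":[0,0,0]}
  ],
  "gripper": 0,
  "force": 6
}}

```text
time_s: 6.23
ee_pos: [0.5584, 0.1929, 0.0477]
eef_rot: [1.688, 1.57, 0.299]
force: [0.7, 0.3, 5.7]
grip_width: 0.0077
```

```bash
python3 - <<'E'
from h import *
s=ctrl.get_obs(); p,Rm=pose(); print(s['time_s'],p,s['grip_width'],Rm.T@s['force'],Rm.T@s['moment'])
save('wrist','w3.png')
E
```

```text
6.2333 [0.55837425 0.19287248 0.04769751] 0.0077153549411075936 [-5.66397626  0.7351436  -0.18423663] [ 0.02428046 -0.09998839  0.10054847]
```

View pics/w3.png

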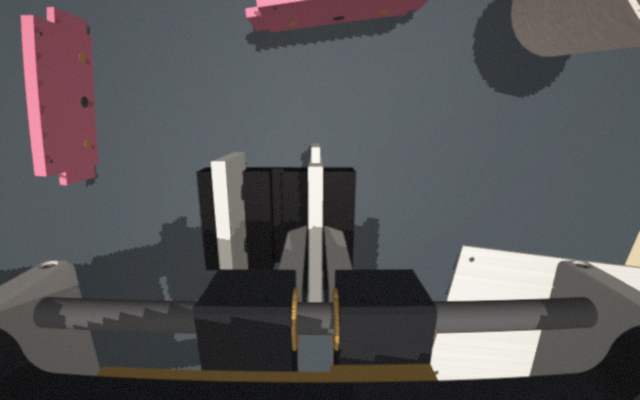

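>>> {"name": "arm_command", "arguments": {
  "deltas": [
    {"translation":[0,0,0],"turn":[0,0,0]},
    {"translation":[0,0,0],"turn":[0,0,0]},
    {"translation":[0,0,0],"turn":[0,0,0]},
    {"translation":[-0.2,0,0],"turn":[0,0,0]},
    {"translation":[-0.5,0,0],"turn":[0,0,0]},
    {"translation":[-1,0,0],"turn":[0,0,0]},
    {"translation":[-1.6,0,0],"turn":[0,0,0]},
    {"translation":[-2.5,0,0],"turn":[0,0,0]},
    {"translation":[-3.5,0,0],"turn":[0,0,0]},
    {"translation":[-4.4,0,0],"turn":[0,0,0]},
    {"translation":[-4.4,0,0],"turn":[0,0,0]},
    {"translation":[-4.4,0,0],"turn":[0,0,0]}
  ],
  "force": 28
}}

```text
time_s: 7.28
ee_pos: [0.5584, 0.1929, 0.1588]
eef_rot: [1.674, 1.568, 0.286]
force: [-0.2, -0.2, -2.0]
grip_width: 0.0077
```

```bash
python3 - <<'E'
from h import *
s=ctrl.get_obs(); p,Rm=pose(); print(s['time_s'],p,s['grip_width'],Rm.T@s['force'],Rm.T@s['moment'])
c=cal('wrist');im=save('wrist','w4.png'); import pickle; pickle.dump((c,p,Rm),open('w4.pkl','wb'))
# target: above slots
print(delta([.5818,-.2001,.155],Rdown(-19.45)))
save('scene','s4.png')
E
```

```text
7.2833 [0.55839082 0.19291925 0.15884645] 0.007693231065664253 [ 1.96028828 -0.20197827  0.11823155] [-0.01108874 -0.0508282   0.10276531]
(array([ 0.093, -1.909, 15.626]), array([ 5.981e+00, -0.000e+00, -1.000e-03]))
```

View pics/w4.png

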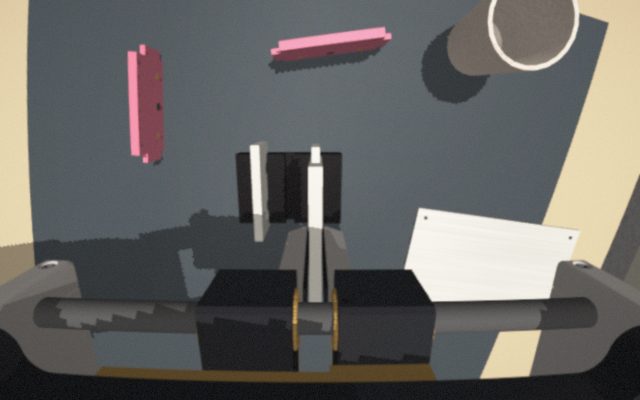

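View pics/s4.png

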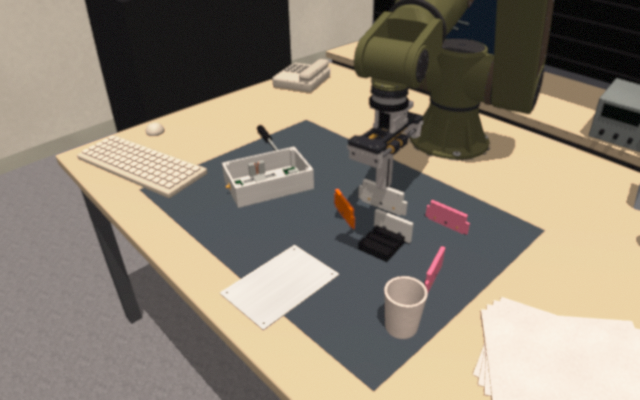

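```bash
python3 - <<'E'
from h import *
print(delta([.5822,-.199,.150],Rdown(-19.45)))
E
```

```text
(array([ 0.265, -1.873, 15.584]), array([5.981e+00, 5.000e-03, 1.500e-02]))
```

>>> {"name": "arm_command", "arguments": {
  "deltas": [
    {"translation":[0,-0.12,1],"turn":[0.4,0,0]},
    {"translation":[0,-0.3,2.5],"turn":[1,0,0]},
    {"translation":[0,-0.48,4],"turn":[1.6,0,0]},
    {"translation":[0,-0.66,5.5],"turn":[2.2,0,0]},
    {"translation":[0,-0.84,7],"turn":[2.8,0,0]},
    {"translation":[0,-1.02,8.5],"turn":[3.4,0,0]},
    {"translation":[0,-1.2,10],"turn":[4,0,0]},
    {"translation":[0,-1.38,11.5],"turn":[4.6,0,0]},
    {"translation":[0,-1.56,13],"turn":[5.2,0,0]},
    {"translation":[0.1,-1.74,14.4],"turn":[5.6,0,0]},
    {"translation":[0.27,-1.87,15.3],"turn":[5.9,0,0]},
    {"translation":[0.27,-1.87,15.58],"turn":[5.98,0,0]}
  ]
}}

```text
time_s: 8.38
ee_pos: [0.5815, -0.2018, 0.1481]
eef_rot: [-1.503, 1.567, 2.866]
force: [-0.6, 0.1, -1.0]
grip_width: 0.0075
```

>>> {"name": "arm_command", "arguments": {
  "deltas": [
    {"translation":[0,0,0],"turn":[0,0,0]},
    {"translation":[0,0,0],"turn":[0,0,0]},
    {"translation":[0,0,0],"turn":[0,0,0]},
    {"translation":[0,0,0],"turn":[0,0,0]}
  ]
}}

```text
time_s: 8.72
ee_pos: [0.5829, -0.1973, 0.1506]
eef_rot: [-2.544, 1.571, 1.831]
force: [0.1, 0.1, -1.5]
grip_width: 0.0075
```

```bash
python3 - <<'E'
from h import *
s=ctrl.get_obs(); p,Rm=pose(); print(s['time_s'],p,s['grip_width'],Rm.T@s['force'],Rm.T@s['moment'])
c=cal('wrist');im=save('wrist','w5.png'); import pickle; pickle.dump((c,p,Rm),open('w5.pkl','wb'))
print(delta([.5822,-.199,.120],Rdown(-19.45)))
E
```

```text
8.7167 [ 0.58291491 -0.1973346   0.15057448] 0.0074502630470055795 [ 1.46718315  0.06164092 -0.07668788] [ 0.0104123  -0.00233302  0.0552917 ]
(array([ 1.227, -0.009,  0.066]), array([ 0.021, -0.001, -0.002]))
```

View pics/w5.png

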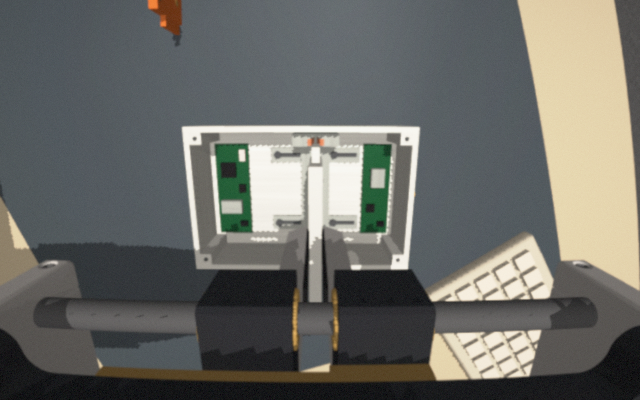

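>>> {"name": "arm_command", "arguments": {
  "deltas": [
    {"translation":[0.6,0,0.07],"turn":[0.02,0,0]},
    {"translation":[1.4,0,0.07],"turn":[0.02,0,0]},
    {"translation":[2.0,0,0.07],"turn":[0.02,0,0]},
    {"translation":[2.4,0,0.07],"turn":[0.02,0,0]},
    {"translation":[2.54,0,0.07],"turn":[0.02,0,0]},
    {"translation":[2.54,0,0.07],"turn":[0.02,0,0]},
    {"translation":[2.54,0,0.07],"turn":[0.02,0,0]},
    {"translation":[2.54,0,0.07],"turn":[0.02,0,0]}
  ]
}}

```text
time_s: 9.43
ee_pos: [0.5827, -0.2005, 0.0881]
eef_rot: [1.529, 1.569, -0.383]
force: [0.7, -0.3, -1.3]
grip_width: 0.0075
```

```bash
python3 - <<'E'
from h import *
s=ctrl.get_obs(); p,Rm=pose(); print(s['time_s'],p,s['grip_width'],Rm.T@s['force'],Rm.T@s['moment'])
c=cal('wrist');im=save('wrist','w6.png'); import pickle; pickle.dump((c,p,Rm),open('w6.pkl','wb'))
print(delta([.5822,-.199,.087],Rdown(-19.45)))
cv2.imwrite('pics/w6a.png',cv2.resize(im[130:260,250:380,::-1],None,fx=4.5,fy=4.5,interpolation=2))
im=optics.camera('scene');cv2.imwrite('pics/s6a.png',cv2.resize(im[120:220,200:340,::-1],None,fx=5,fy=5,interpolation=2))
E
```

```text
9.4333 [ 0.58267133 -0.20048265  0.08811211] 0.0074899701935354345 [1.2730977  0.78850851 0.07443008] [-0.06742002 -0.04686669  0.04802426]
(array([ 0.042, -0.036, -0.051]), array([-0.019,  0.   , -0.018]))
```

View pics/w6a.png

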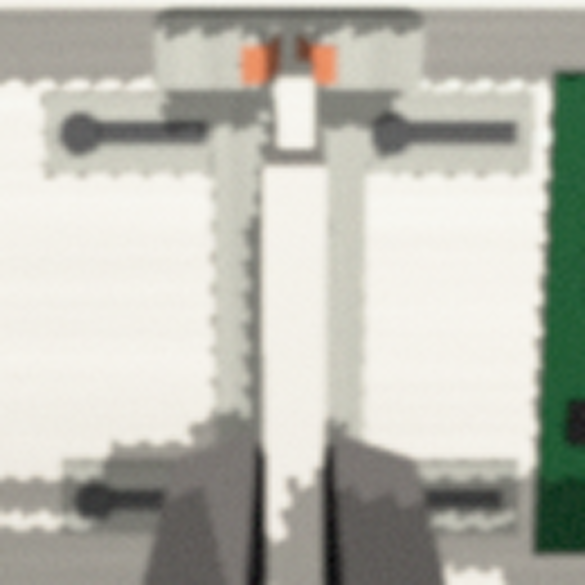

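View pics/s6a.png

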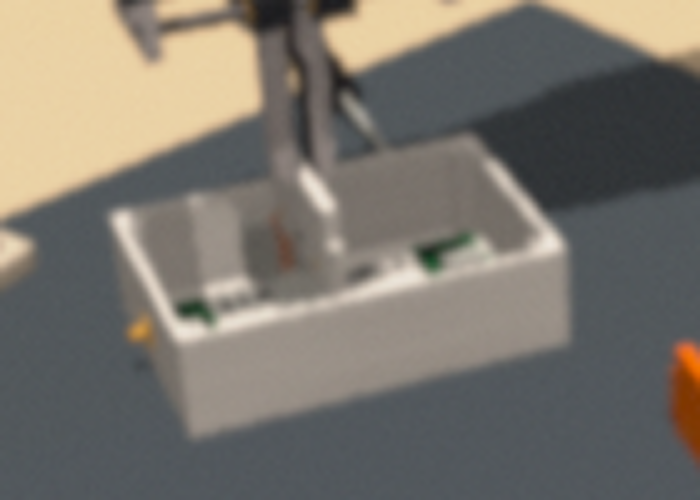

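```bash
python3 - <<'E'
from h import *
import pickle; c,p,Rm=pickle.load(open('w6.pkl','rb'))
f=lambda q:(250+(q[0]+.5)/4.5-.5,130+(q[1]+.5)/4.5-.5)
ze=p[2]-.0397+.034; zt=p[2]+.0123
def loc(P): return (Rm.T@(P-p))[1:]*1000
for n,q,z in [('earL',(276,110),ze),('earR',(317,110),ze),('earend',(296,75),ze),('topL',(262,165),zt),('topR',(327,165),zt),
 ('uprL',(158,91),.044),('uprR',(420,91),.044),('copL',(241,66),.044),('copR',(336,66),.044),('rim far?',(289,10),.06)]:
    print(n,np.round(loc(at_z(c,f(q),z)),2))
E
```

```text
earL [ -2.55 -50.7 ]
earR [  3.1 -50.7]
earend [  0.2  -55.49]
topL [ -4.1  -45.76]
topR [  4.11 -45.76]
uprL [-22.52 -49.59]
uprR [ 20.69 -49.6 ]
copL [ -8.8  -53.66]
copR [  6.8  -53.67]
rim far? [ -0.84 -63.35]
```

>>> {"name": "arm_command", "arguments": {
  "deltas": [
    {"translation":[0,-0.04,-0.04],"turn":[-0.02,0,0]},
    {"translation":[0.1,-0.04,-0.04],"turn":[-0.02,0,0]},
    {"translation":[0.2,-0.04,-0.04],"turn":[-0.02,0,0]},
    {"translation":[0.27,-0.04,-0.04],"turn":[-0.02,0,0]},
    {"translation":[0.34,-0.04,-0.04],"turn":[-0.02,0,0]},
    {"translation":[0.34,-0.04,-0.04],"turn":[-0.02,0,0]}
  ]
}}

```text
time_s: 10.03
ee_pos: [0.5814, -0.1991, 0.078]
eef_rot: [-1.635, 1.57, 2.738]
force: [0.1, 0.3, -1.1]
grip_width: 0.0074
```

```bash
cat > st.py <<'E'
from h import *
import sys
s=ctrl.get_obs(); p,Rm=pose(); print(s['time_s'],np.round(p,4),round(s['grip_width'],4),np.round(Rm.T@s['force'],2),np.round(Rm.T@s['moment'],3))
print('under seat mm',(p[2]-.0397-.008)*1000, delta([.5822,-.199,.087],Rdown(-19.45)))
E
python3 st.py
```

```text
10.0333 [ 0.5814 -0.1991  0.078 ] 0.0074 [ 1.15  0.   -0.34] [0.004 0.029 0.063]
under seat mm 30.285371066781302 (array([-0.361,  0.03 , -0.013]), array([ 0.   , -0.001,  0.008]))
```

>>> {"name": "arm_command", "arguments": {
  "deltas": [
    {"translation":[0.05,0,0],"turn":[0,0,0]},
    {"translation":[0.1,0,0],"turn":[0,0,0]},
    {"translation":[0.15,0,0],"turn":[0,0,0]},
    {"translation":[0.2,0,0],"turn":[0,0,0]},
    {"translation":[0.2,0,0],"turn":[0,0,0]}
  ]
}}

```text
time_s: 10.45
ee_pos: [0.5815, -0.1991, 0.0732]
eef_rot: [-1.822, 1.571, 2.551]
force: [0.3, -0.5, -1.2]
grip_width: 0.0078
```

```bash
python3 st.py; python3 - <<'E'
from h import *
im=optics.camera('wrist')
cv2.imwrite('pics/w7a.png',cv2.resize(im[130:260,250:380,::-1],None,fx=4.5,fy=4.5,interpolation=2))
E
```

```text
10.45 [ 0.5815 -0.1991  0.0732] 0.0078 [1.18 0.41 0.4 ] [ 0.004 -0.002  0.115]
under seat mm 25.51996762353189 (array([-0.551,  0.025, -0.012]), array([ 0.   , -0.001,  0.002]))
```

View pics/w7a.png

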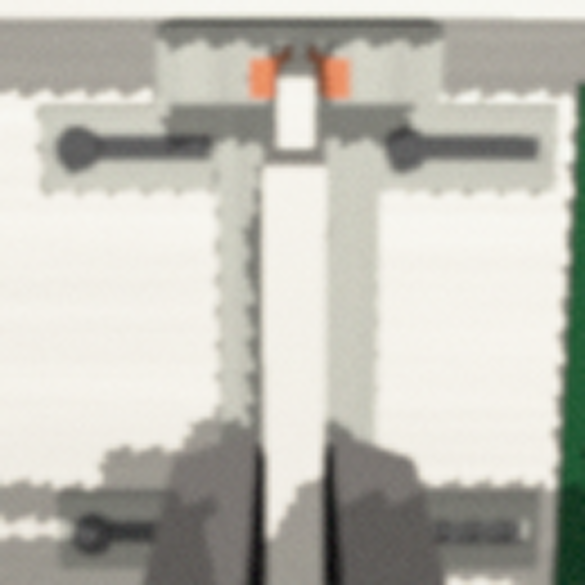

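>>> {"name": "arm_command", "arguments": {
  "deltas": [
    {"translation":[0.04,0.01,0],"turn":[0,0,0]},
    {"translation":[0.08,0.025,0],"turn":[0,0,0]},
    {"translation":[0.12,0.025,0],"turn":[0,0,0]},
    {"translation":[0.16,0.025,0],"turn":[0,0,0]},
    {"translation":[0.16,0.025,0],"turn":[0,0,0]}
  ]
}}

```text
time_s: 10.92
ee_pos: [0.5826, -0.1995, 0.0702]
eef_rot: [1.545, 1.569, -0.366]
force: [-0.1, 1.7, 5.5]
grip_width: 0.0074
```

```bash
python3 st.py
```

```text
10.9167 [ 0.5826 -0.1995  0.0702] 0.0074 [-5.46 -0.61 -1.58] [ 0.012 -0.001 -0.095]
under seat mm 22.515929383671953 (array([-0.671, -0.02 , -0.014]), array([-0.   ,  0.   , -0.016]))
```

>>> {"name": "arm_command", "arguments": {
  "deltas": [
    {"translation":[0.04,0,0],"turn":[0,0,0]},
    {"translation":[0.08,0,0],"turn":[0,0,0]},
    {"translation":[0.12,0,0],"turn":[0,0,0]},
    {"translation":[0.16,0,0],"turn":[0,0,0]},
    {"translation":[0.2,0,0],"turn":[0,0,0]},
    {"translation":[0.2,0,0],"turn":[0,0,0]}
  ]
}}

```text
time_s: 11.42
ee_pos: [0.5828, -0.1996, 0.0658]
eef_rot: [1.524, 1.568, -0.387]
force: [-1.2, 0.3, 9.7]
grip_width: 0.0072
```

```bash
python3 st.py
```

```text
11.4167 [ 0.5828 -0.1996  0.0658] 0.0072 [-9.72 -1.2   0.08] [ 0.019  0.016 -0.267]
under seat mm 18.091704065086844 (array([-0.848, -0.03 , -0.014]), array([ 0.001,  0.001, -0.027]))
```

>>> {"name": "arm_command", "arguments": {
  "deltas": [
    {"translation":[0.05,-0.01,0],"turn":[0,0,0]},
    {"translation":[0.1,-0.01,0],"turn":[0,0,0]},
    {"translation":[0.15,-0.01,0],"turn":[0,0,0]},
    {"translation":[0.2,-0.01,0],"turn":[0,0,0]},
    {"translation":[0.25,-0.01,0],"turn":[0,0,0]},
    {"translation":[0.3,-0.01,0],"turn":[0,0,0]},
    {"translation":[0.3,-0.01,0],"turn":[0,0,0]}
  ]
}}

```text
time_s: 12.0
ee_pos: [0.5826, -0.1995, 0.0583]
eef_rot: [1.503, 1.568, -0.407]
force: [-1.4, 0.9, 9.3]
grip_width: 0.0074
```

```bash
python3 st.py; python3 - <<'E'
from h import *
im=optics.camera('wrist')
cv2.imwrite('pics/w8a.png',cv2.resize(im[130:260,250:380,::-1],None,fx=4.5,fy=4.5,interpolation=2))
E
```

```text
12.0 [ 0.5826 -0.1995  0.0583] 0.0074 [-9.35 -1.6  -0.36] [ 0.022 -0.067 -0.209]
under seat mm 10.568827714769116 (array([-1.149, -0.021, -0.015]), array([ 0.001,  0.002, -0.027]))
```

View pics/w8a.png

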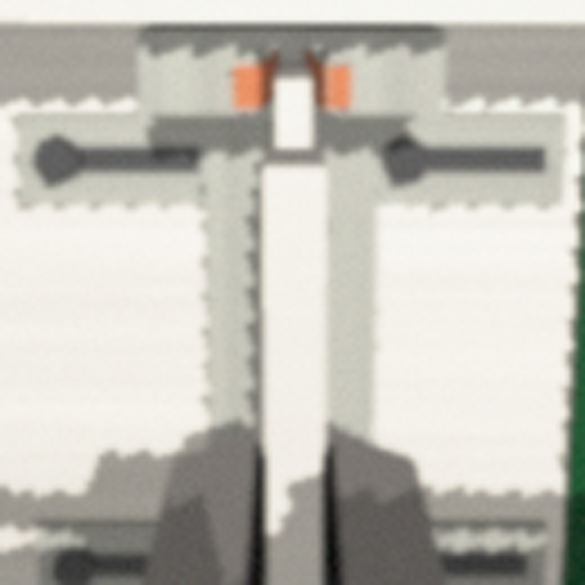

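>>> {"name": "arm_command", "arguments": {
  "deltas": [
    {"translation":[0.05,-0.02,0],"turn":[0,0,0]},
    {"translation":[0.1,-0.02,0],"turn":[0,0,0]},
    {"translation":[0.15,-0.02,0],"turn":[0,0,0]},
    {"translation":[0.2,-0.02,0],"turn":[0,0,0]},
    {"translation":[0.25,-0.02,0],"turn":[0,0,0]},
    {"translation":[0.3,-0.02,0],"turn":[0,0,0]},
    {"translation":[0.3,-0.02,0],"turn":[0,0,0]}
  ]
}}

```text
time_s: 12.63
ee_pos: [0.5823, -0.1995, 0.0508]
eef_rot: [1.506, 1.568, -0.405]
force: [-1.0, 0.6, 9.2]
grip_width: 0.0072
```

```bash
python3 st.py
```

```text
12.6333 [ 0.5823 -0.1995  0.0508] 0.0072 [-9.19 -1.16 -0.22] [-0.016 -0.036 -0.062]
under seat mm 3.1342246389181523 (array([-1.447, -0.005, -0.016]), array([ 0.   ,  0.002, -0.031]))
```

Seat expected 3 mm below; going in small steps.

>>> {"name": "arm_command", "arguments": {
  "deltas": [
    {"translation":[0.03,0,0],"turn":[0,0,0]},
    {"translation":[0.06,0,0],"turn":[0,0,0]},
    {"translation":[0.09,0,0],"turn":[0,0,0]},
    {"translation":[0.09,0,0],"turn":[0,0,0]}
  ]
}}

```text
time_s: 12.97
ee_pos: [0.5824, -0.1995, 0.0487]
eef_rot: [1.513, 1.568, -0.397]
force: [-0.3, 0.4, 10.6]
grip_width: 0.0076
```

>>> {"name": "arm_command", "arguments": {
  "deltas": [
    {"translation":[0.015,0,0],"turn":[0,0,0]},
    {"translation":[0.03,0,0],"turn":[0,0,0]},
    {"translation":[0.03,0,0],"turn":[0,0,0]}
  ]
}}

```text
time_s: 13.22
ee_pos: [0.5824, -0.1995, 0.048]
eef_rot: [1.517, 1.568, -0.393]
force: [-1.0, 0.9, 10.2]
grip_width: 0.007
```

```bash
python3 st.py
```

```text
13.2167 [ 0.5824 -0.1995  0.048 ] 0.007 [-10.17  -1.25  -0.48] [ 0.029 -0.054 -0.114]
under seat mm 0.3322332445756318 (array([-1.559, -0.008, -0.015]), array([ 0.   ,  0.002, -0.034]))
```

>>> {"name": "arm_command", "arguments": {
  "deltas": [
    {"translation":[0.02,0,0],"turn":[0,0,0]},
    {"translation":[0.03,0,0],"turn":[0,0,0]},
    {"translation":[0.03,0,0],"turn":[0,0,0]}
  ]
}}

```text
time_s: 13.47
ee_pos: [0.5825, -0.1995, 0.0476]
eef_rot: [1.52, 1.568, -0.39]
force: [-1.9, 1.1, 13.2]
grip_width: 0.0079
```

```bash
python3 st.py
```

```text
13.4667 [ 0.5825 -0.1995  0.0476] 0.0079 [-13.19  -2.07  -0.39] [ 0.075 -0.009 -0.375]
under seat mm -0.12008851491699529 (array([-1.577, -0.012, -0.016]), array([ 0.   ,  0.002, -0.037]))
```

>>> {"name": "arm_command", "arguments": {
  "deltas": [
    {"translation":[0.02,0,0],"turn":[0,0,0]},
    {"translation":[0.03,0,0],"turn":[0,0,0]},
    {"translation":[0.03,0,0],"turn":[0,0,0]}
  ]
}}

```text
time_s: 13.72
ee_pos: [0.5827, -0.1996, 0.0475]
eef_rot: [1.515, 1.567, -0.395]
force: [-3.2, 2.0, 19.1]
grip_width: 0.0072
```

```bash
python3 st.py
```

```text
13.7167 [ 0.5827 -0.1996  0.0475] 0.0072 [-19.07  -3.64  -0.77] [ 0.015 -0.006 -0.769]
under seat mm -0.17839449960178194 (array([-1.579, -0.02 , -0.017]), array([ 0.   ,  0.003, -0.045]))
```

>>> {"name": "arm_command", "arguments": {
  "deltas": [
    {"translation":[0,-0.02,0],"turn":[0,0,0]},
    {"translation":[0,-0.04,0],"turn":[0,0,0]},
    {"translation":[0,-0.04,0],"turn":[0,0,0]}
  ]
}}

```text
time_s: 13.97
ee_pos: [0.5822, -0.1994, 0.0476]
eef_rot: [1.527, 1.565, -0.383]
force: [1.2, -0.1, 15.9]
grip_width: 0.0074
```

```bash
python3 st.py; python3 - <<'E'
from h import *
im=optics.camera('wrist')
cv2.imwrite('pics/w9a.png',cv2.resize(im[130:260,250:380,::-1],None,fx=4.5,fy=4.5,interpolation=2))
E
```

```text
13.9667 [ 0.5822 -0.1994  0.0476] 0.0074 [-15.85   1.24  -0.26] [0.062 0.08  0.133]
under seat mm -0.1472056464719082 (array([-1.578,  0.002, -0.015]), array([ 0.   ,  0.003, -0.063]))
```

View pics/w9a.png

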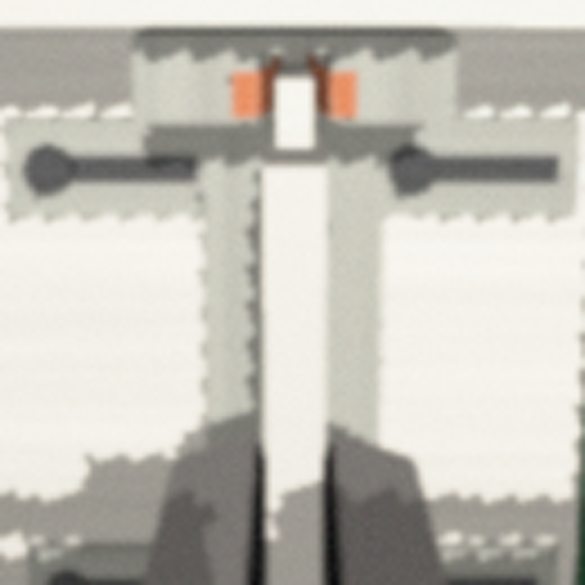

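>>> {"name": "arm_command", "arguments": {
  "deltas": [
    {"translation":[0,0,0],"turn":[0,0,0]},
    {"translation":[0,0,0],"turn":[0,0,0]},
    {"translation":[0,0,0],"turn":[0,0,0]},
    {"translation":[0,0,0],"turn":[0,0,0]},
    {"translation":[0,0,0],"turn":[0,0,0]}
  ],
  "gripper": 26
}}

```text
time_s: 14.43
ee_pos: [0.5803, -0.1987, 0.0447]
eef_rot: [-1.613, 1.57, 2.76]
force: [-0.8, 0.1, 0.7]
grip_width: 0.0259
```

>>> {"name": "arm_command", "arguments": {
  "deltas": [
    {"translation":[-0.3,0,0],"turn":[0,0,0]},
    {"translation":[-1,0,0],"turn":[0,0,0]},
    {"translation":[-2,0,0],"turn":[0,0,0]},
    {"translation":[-3.2,0,0],"turn":[0,0,0]},
    {"translation":[-4.2,0,0],"turn":[0,0,0]},
    {"translation":[-4.2,0,0],"turn":[0,0,0]},
    {"translation":[-4.2,0,0],"turn":[0,0,0]}
  ]
}}

```text
time_s: 15.02
ee_pos: [0.581, -0.1989, 0.1516]
eef_rot: [1.522, 1.568, -0.388]
force: [-0.6, 0.6, -1.1]
grip_width: 0.0259
```

```bash
python3 st.py; python3 - <<'E'
from h import *
import pickle
c=cal('wrist');im=optics.camera('wrist'); pickle.dump(c,open('w10.pkl','wb')); cv2.imwrite('pics/w10.png',im[:,:,::-1])
cv2.imwrite('pics/w10a.png',cv2.resize(im[110:290,170:430,::-1],None,fx=3,fy=3,interpolation=2))
im=optics.camera('scene');cv2.imwrite('pics/s10a.png',cv2.resize(im[120:220,200:340,::-1],None,fx=5,fy=5,interpolation=2))
E
```

```text
15.0167 [ 0.581  -0.1989  0.1516] 0.0259 [ 1.08 -0.73 -0.39] [-0.008  0.003  0.121]
under seat mm 103.89912964317058 (array([ 2.584,  0.04 , -0.014]), array([ 0.001,  0.002, -0.032]))
```

View pics/w10a.png

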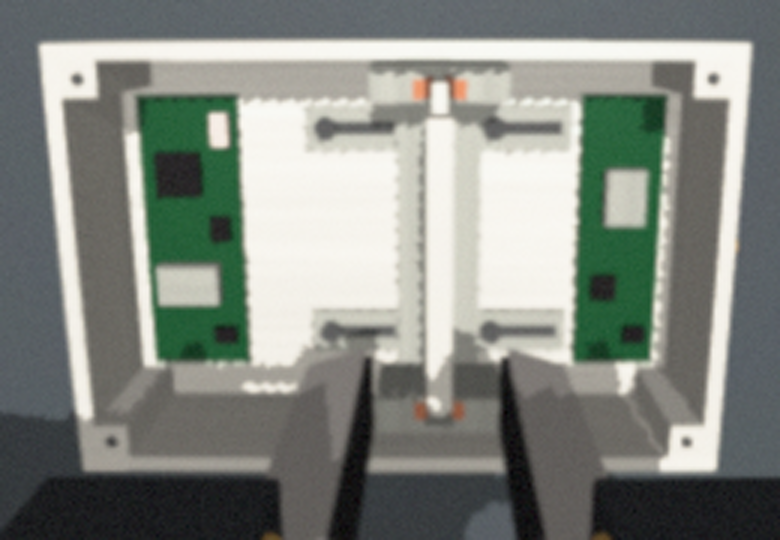

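View pics/s10a.png

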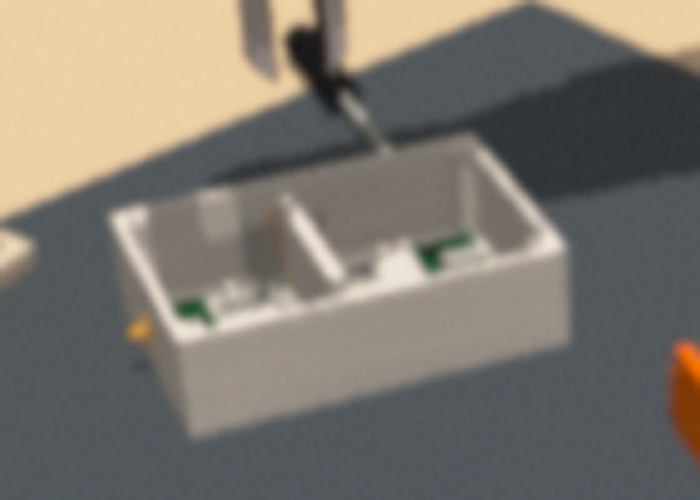

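>>> {"name": "arm_command", "arguments": {
  "deltas": [
    {"translation":[0,0.04,0],"turn":[0,0,0]},
    {"translation":[0,0.04,0],"turn":[0,0,0]},
    {"translation":[0,0.04,0],"turn":[0,0,0]},
    {"translation":[0,0.04,0],"turn":[0,0,0]},
    {"translation":[0,0.04,0],"turn":[0,0,0]},
    {"translation":[1,0.04,0],"turn":[0,0,0]},
    {"translation":[2,0.04,0],"turn":[0,0,0]},
    {"translation":[2.5,0.04,0],"turn":[0,0,0]},
    {"translation":[2.7,0.04,0],"turn":[0,0,0]},
    {"translation":[2.7,0.04,0],"turn":[0,0,0]},
    {"translation":[2.7,0.04,0],"turn":[0,0,0]}
  ],
  "gripper": 0,
  "force": 20
}}

```text
time_s: 16.03
ee_pos: [0.5819, -0.1993, 0.0835]
eef_rot: [1.505, 1.57, -0.405]
force: [-0.4, -0.4, 0.7]
grip_width: 0.0005
```

```bash
python3 st.py
```

```text
16.0333 [ 0.5819 -0.1993  0.0835] 0.0005 [-0.74 -0.23  0.53] [ 0.    -0.018  0.1  ]
under seat mm 35.77774258790727 (array([-0.141,  0.008, -0.014]), array([ 0.001,  0.001, -0.012]))
```

>>> {"name": "arm_command", "arguments": {
  "deltas": [
    {"translation":[0.04,0,0],"turn":[0,0,0]},
    {"translation":[0.08,0,0],"turn":[0,0,0]},
    {"translation":[0.12,0,0],"turn":[0,0,0]},
    {"translation":[0.15,0,0],"turn":[0,0,0]},
    {"translation":[0.15,0,0],"turn":[0,0,0]}
  ]
}}

```text
time_s: 16.45
ee_pos: [0.5815, -0.1991, 0.0788]
eef_rot: [1.612, 1.571, -0.298]
force: [0.3, 0.2, 0.4]
grip_width: 0.0005
```

>>> {"name": "arm_command", "arguments": {
  "deltas": [
    {"translation":[0.02,0,0],"turn":[0,0,0]},
    {"translation":[0.04,0,0],"turn":[0,0,0]},
    {"translation":[0.04,0,0],"turn":[0,0,0]}
  ]
}}

```text
time_s: 16.7
ee_pos: [0.5814, -0.1991, 0.0777]
eef_rot: [-1.539, 1.571, 2.834]
force: [0.2, -0.8, 0.1]
grip_width: 0.0008
```

```bash
python3 st.py
```

```text
16.7 [ 0.5814 -0.1991  0.0777] 0.0008 [-0.14  0.41  0.69] [0.011 0.003 0.053]
under seat mm 29.96050159601566 (array([-0.374,  0.03 , -0.013]), array([0.   , 0.   , 0.002]))
```

```bash
python3 -c "
from h import *
print(ctrl.tip_reach); im=save('wrist','w11.png')"
```

```text
0.019
```

>>> {"name": "arm_command", "arguments": {
  "deltas": [
    {"translation":[0.02,0,0],"turn":[0,0,0]},
    {"translation":[0.04,0,0],"turn":[0,0,0]},
    {"translation":[0.04,0,0],"turn":[0,0,0]}
  ]
}}

```text
time_s: 17.0
ee_pos: [0.5814, -0.199, 0.0766]
eef_rot: [-1.62, 1.571, 2.753]
force: [-0.2, -0.5, -0.3]
grip_width: 0.0002
```

View pics/w11.png

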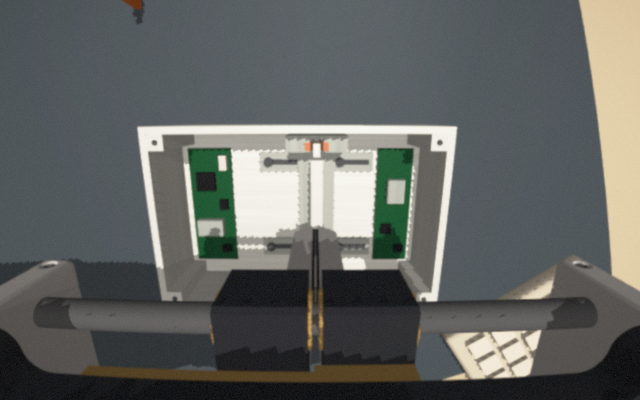

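>>> {"name": "arm_command", "arguments": {
  "deltas": [
    {"translation":[0.02,0,0],"turn":[0,0,0]},
    {"translation":[0.04,0,0],"turn":[0,0,0]},
    {"translation":[0.04,0,0],"turn":[0,0,0]}
  ]
}}

```text
time_s: 17.25
ee_pos: [0.5814, -0.1991, 0.0756]
eef_rot: [-1.52, 1.571, 2.853]
force: [-0.2, -0.6, -0.2]
grip_width: 0.0005
```

>>> {"name": "arm_command", "arguments": {
  "deltas": [
    {"translation":[0.02,0,0],"turn":[0,0,0]},
    {"translation":[0.04,0,0],"turn":[0,0,0]},
    {"translation":[0.04,0,0],"turn":[0,0,0]}
  ]
}}

```text
time_s: 17.5
ee_pos: [0.5814, -0.1991, 0.0746]
eef_rot: [-1.671, 1.571, 2.702]
force: [-0.7, 0.3, 0.4]
grip_width: 0.0005
```

```bash
python3 st.py
```

```text
17.5 [ 0.5814 -0.1991  0.0746] 0.0005 [-0.45 -0.74 -0.11] [-0.046 -0.039  0.091]
under seat mm 26.921302462087354 (array([-0.495,  0.029, -0.013]), array([-0.   , -0.   ,  0.002]))
```

```bash
python3 - <<'E'
from h import *
im=optics.camera('scene');cv2.imwrite('pics/s12a.png',cv2.resize(im[120:220,200:340,::-1],None,fx=5.5,fy=5.5,interpolation=2))
im=optics.camera('wrist');cv2.imwrite('pics/w12a.png',cv2.resize(im[120:280,250:380,::-1],None,fx=3.7,fy=3.7,interpolation=2))
E
```

```text
(no output)
```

View pics/s12a.png

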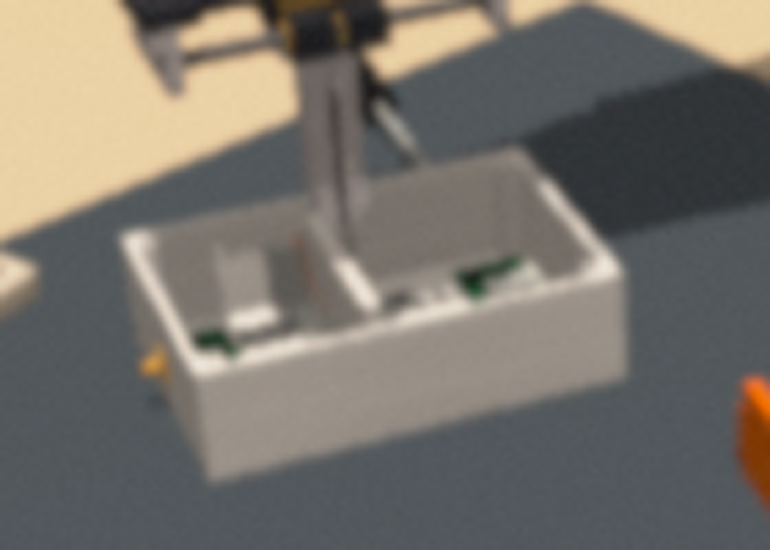

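View pics/w12a.png

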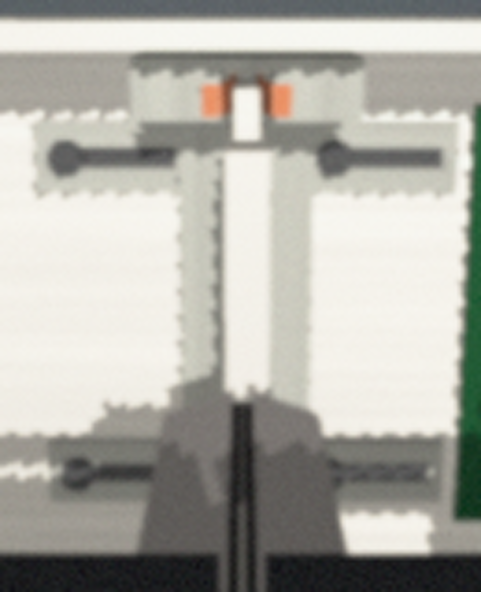

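```bash
python3 - <<'E'
from h import *
c=cal('wrist'); p,Rm=pose()
for x in (.010,.012,.014,.016,.019): print(x,[np.round(proj(c,p+Rm@np.array([x,0,z])),1).tolist() for z in (-.008,.008)])
# plate body near end / far ear along top at z .060 and .055
E
```

```text
0.01 [[[315.0, 217.5]], [[315.0, 239.8]]]
0.012 [[[315.0, 216.5]], [[315.0, 238.7]]]
0.014 [[[315.0, 215.6]], [[315.0, 237.6]]]
0.016 [[[315.0, 214.8]], [[315.0, 236.6]]]
0.019 [[[315.0, 213.5]], [[315.0, 235.0]]]
```

>>> {"name": "arm_command", "arguments": {
  "deltas": [
    {"translation":[0.02,0.02,0],"turn":[0,0,0]},
    {"translation":[0.04,0.02,0],"turn":[0,0,0]},
    {"translation":[0.04,0.02,0],"turn":[0,0,0]}
  ]
}}

```text
time_s: 17.85
ee_pos: [0.5819, -0.1992, 0.0736]
eef_rot: [-1.848, 1.571, 2.525]
force: [0.0, -0.3, -0.4]
grip_width: 0.0006
```

>>> {"name": "arm_command", "arguments": {
  "deltas": [
    {"translation":[0.02,0,0],"turn":[0,0,0]},
    {"translation":[0.04,0,0],"turn":[0,0,0]},
    {"translation":[0.04,0,0],"turn":[0,0,0]}
  ]
}}

```text
time_s: 18.1
ee_pos: [0.5819, -0.1992, 0.0726]
eef_rot: [-1.579, 1.571, 2.794]
force: [0.5, -0.2, 0.4]
grip_width: 0.0005
```

>>> {"name": "arm_command", "arguments": {
  "deltas": [
    {"translation":[0.02,0,0],"turn":[0,0,0]},
    {"translation":[0.04,0,0],"turn":[0,0,0]},
    {"translation":[0.04,0,0],"turn":[0,0,0]}
  ]
}}

```text
time_s: 18.35
ee_pos: [0.5819, -0.1992, 0.0716]
eef_rot: [-1.764, 1.571, 2.609]
force: [-0.4, 0.1, 0.4]
grip_width: 0.0004
```

>>> {"name": "arm_command", "arguments": {
  "deltas": [
    {"translation":[0.02,0,0],"turn":[0,0,0]},
    {"translation":[0.04,0,0],"turn":[0,0,0]},
    {"translation":[0.04,0,0],"turn":[0,0,0]}
  ]
}}

```text
time_s: 18.6
ee_pos: [0.5819, -0.1992, 0.0706]
eef_rot: [-1.664, 1.571, 2.709]
force: [-0.1, -0.4, -1.0]
grip_width: 0.0004
```

```bash
python3 st.py; python3 - <<'E'
from h import *
im=optics.camera('wrist');cv2.imwrite('pics/w13a.png',cv2.resize(im[130:290,250:380,::-1],None,fx=3.7,fy=3.7,interpolation=2))
E
```

```text
18.6 [ 0.5819 -0.1992  0.0706] 0.0004 [1.02 0.05 0.4 ] [0.005 0.    0.081]
under seat mm 22.948960384050704 (array([-0.654,  0.009, -0.013]), array([ 0.001, -0.   ,  0.001]))
```

View pics/w13a.png

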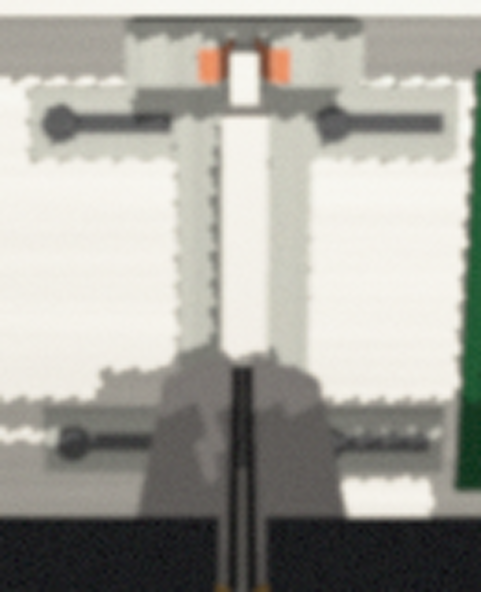

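>>> {"name": "arm_command", "arguments": {
  "deltas": [
    {"translation":[-1,0,0],"turn":[0,0,0]},
    {"translation":[-2.5,0,0],"turn":[0,0,0]},
    {"translation":[-4,0,0],"turn":[0,0,0]},
    {"translation":[-5,0,1],"turn":[0,0,0]},
    {"translation":[-5,0,2],"turn":[0,0,0]},
    {"translation":[-5,0,3],"turn":[0,0,0]},
    {"translation":[-5,0,3],"turn":[0,0,0]},
    {"translation":[-5,0,3],"turn":[0,0,0]},
    {"translation":[-5,0,3],"turn":[0,0,0]},
    {"translation":[-5,0,3],"turn":[0,0,0]}
  ]
}}

```text
time_s: 19.48
ee_pos: [0.5573, -0.2691, 0.1956]
eef_rot: [-2.132, 1.57, 2.242]
force: [0.2, -0.2, 1.6]
grip_width: 0.0005
```

```bash
python3 st.py; python3 - <<'E'
from h import *
import pickle
c=cal('wrist');im=save('wrist','w14.png'); pickle.dump(c,open('w14.pkl','wb'))
u,v=proj(c,[[.5822,-.199,.06]])[0].astype(int); u0=u-60;v0=max(v-75,0); print(u0,v0)
cv2.imwrite('pics/w14a.png',cv2.resize(im[v0:v0+150,u0:u0+120,::-1],None,fx=4,fy=4,interpolation=2))
im=save('scene','s14.png');cv2.imwrite('pics/s14a.png',cv2.resize(im[120:220,200:340,::-1],None,fx=5.5,fy=5.5,interpolation=2))
E
```

```text
19.4833 [ 0.5573 -0.2691  0.1956] 0.0005 [-1.57  0.24  0.08] [-0.025 -0.025  0.095]
under seat mm 147.8664679427326 (array([ 4.343,  0.012, -2.974]), array([ 0.01 , -0.002,  0.004]))
255 41
```

View pics/w14a.png

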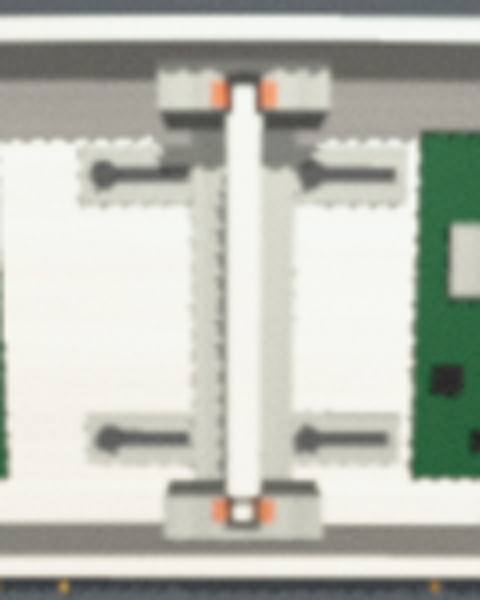

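View pics/s14a.png

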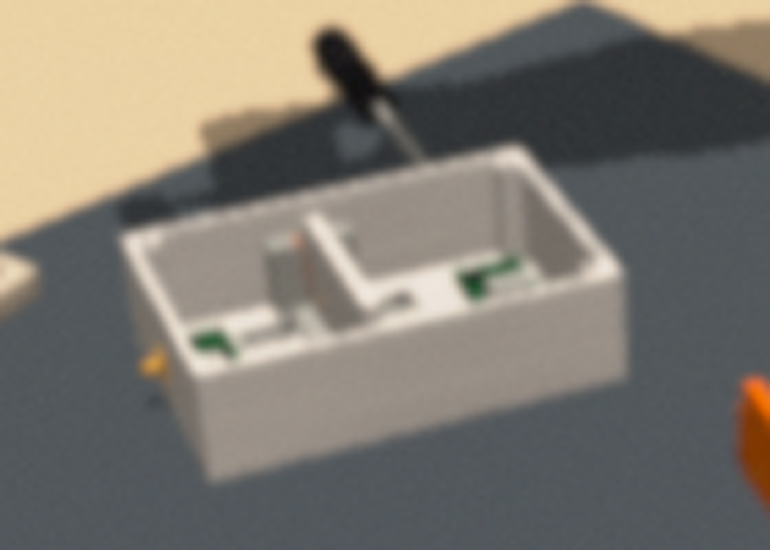

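```bash
python3 - <<'E'
from h import *
import pickle; c=pickle.load(open('w14.pkl','rb'));s=cal('scene')
a=np.radians(-19.45);ex=np.array([np.cos(a),np.sin(a),0]);ey=np.array([-np.sin(a),np.cos(a),0]);o=np.array([.5818,-.2001,0])
for h in (0,.003,.006):
  P=[o+ey*y+[0,0,z+h] for y,z in ((-.047,.06),(.047,.06),(-.0565,.042),(.0565,.042))]
  q=proj(c,P);print(h,'w14a',np.round((q-[255,41]+.5)*4-.5).tolist(),'s14a',np.round((proj(s,P[:2])-[200,120]+.5)*5.5-.5).tolist())
C=[[.49309331,-.09582356,.06],[.69155323,-.16585595,.06],[.64591352,-.29620229,.06],[.44736682,-.22576684,.06]]
print(np.round((proj(s,C)-[200,120]+.5)*5.5-.5))
E
```

```text
0 w14a [[243.0, 493.0], [243.0, 112.0], [243.0, 518.0], [243.0, 84.0]] s14a [[306.0, 213.0], [367.0, 303.0]]
0.003 w14a [[243.0, 494.0], [243.0, 110.0], [243.0, 519.0], [243.0, 82.0]] s14a [[305.0, 208.0], [366.0, 298.0]]
0.006 w14a [[243.0, 496.0], [243.0, 108.0], [243.0, 521.0], [243.0, 80.0]] s14a [[305.0, 203.0], [366.0, 292.0]]
[[617. 269.]
 [189. 373.]
 [113. 234.]
 [512. 144.]]
```

```bash
python3 -c "
from h import *
print(ctrl.hand_in())"
```

```text
the job is handed in; nothing more can be done
None
```

The eared screening plate is out of the rack and fully home in the housing's bracket, released, and the job was handed in at about 19.6 s.

**Insertion:** I took the slot position from the wrist pictures, about 13 mm from the housing's centre along its length. Pushing through the clips took about 10–11 N. At the seat the force rose to 19 N with almost no further travel. The 28 N grip did not slip.

**Last checks:**
- The final pictures show both ears inside the copper clips.
- The plate's top edge lies where a flush plate should appear in the scene view; a plate 3 mm high would have shown about 5 pixels off in the enlarged crop.
- The gripper is clear and touches nothing.
- The orange look-alike seen next to the housing, the screwdriver and the housing show no change. I did not take a fresh view of the rack area at the end, but nothing went near it after the plate was lifted.

**One check that failed:** I tried to press the plate's top with the closed fingertips to confirm its height. They met no contact even about 8 mm below where the stated fingertip length says they should touch. I stopped and did not explain it, so "fully home" rests on the seat force, the height reached and the pictures.

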